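# Change the slide-in cartridge of a tube pump

## Robot

A 7-joint arm with a two-finger parallel gripper is mounted at the origin on a cart in front of the work surface, level with it; the furniture and walls round the work are solid. World frame = base frame: x ahead of the robot, y to its left, z up, the work surface at z = 0. Lengths are in m, angles in degrees, forces in N, time in s.
With the tool pointing down it reaches from about 0.425 to 0.875 m from the base axis. Payload 4.7 kg.
Tool frame: the origin (TCP) lies on the centre line of the jaws, within the pads' length; the fingertips stand 8 mm ahead of it and the grasp point (between the pads) lies 11 mm behind it; z points along the fingers, y is the direction in which the jaws open and shut (so a half turn about z gives the same grasp; the last joint's range is limited). The gripper opens to 87 mm and grips with 3 to 60 N. Pads are 19 mm wide; open, the fingers measure 117 mm over their backs; the gripper's body (75 mm by 190 mm) begins 51 mm behind the grasp point.
Start: joints at [-72.416, 18.392, -4.016, 83.108, 1.295, 78.541, -3.26], TCP at [0.188, 0.622, 0.231] pointing down, gripper open.
Joint ranges: [-163.93, 163.93], [-17.29, 119.83], [-79.2, 71.16], [3.27, 140.29], [-89.18, 269.18], [5.43, 117.66], [-154.24, 154.24]. Speed limits (degrees/s): [147.25, 147.25, 180, 180, 180, 180, 180].

## Interface

Orientations are given as [roll, pitch, yaw] about the fixed x, y, z axes, in that order (R = Rz(yaw) Ry(pitch) Rx(roll)).
In Python, from cell import env gives the robot as it stands. The module is installed in compiled form; this text tells all that it offers.
- The arm moves only by the tool move_arm, never from a script. Its argument "steps" is a list of rows, each a list of 2 entries, a list of its own where there are three numbers: the shift along the tool's x, y, z in m, then the turn about the tool's z in rad. A call has 1 to 20 rows; each row is the pose to reach, as a shift and turn from the pose commanded when the call began, along the tool's axes at that moment; what a row does not reach only later rows make up. A row lasts 1/8 s, in which the tool goes at most 62.5 mm and 10.7 degrees, less where a joint would pass 70% of its speed; a pose out of reach is approached as far as the arm can. A call with a gripper value outside its range is refused whole. "hand" is the closure, from -1 (fully open) to 1 (shut), set as the call begins (left out, the last holds). The fingers move at their own pace and stop on an object; "squeeze" is the grip in N (left out, the last holds). Time passes only in rows, so rows that repeat a pose let the fingers close. It gives the time, the measured TCP pose, the force and the opening at its end, in the units of the state.
- env.get_obs(): the state, without advancing time (a new reading comes with each control period).
- env.read_camera(name): name is "scene" or "side" or "wrist"; returns (picture, depth): 480x640x3 uint8, red, green, blue; 480x640 float32, m along the optical axis (not along the pixel's ray), 0 where there is no reading.
- env.calibration(name): a dict with "intrinsics" (3x3 intrinsics, pixels), "D" ([k1, k2, p1, p2, k3] as OpenCV has them; the pictures are not rectified), "position" and "orientation" of the camera in the world; the wrist camera has in their place "mount" (4x4, takes a point from camera to tool coordinates, whose origin is the TCP and whose axes are the flange's). Camera axes: x right, y up, looking along -z (the intrinsics and any distortion apply to the point x, -y, -z); pixel columns grow to the right and rows downward; lengths in m; the calibration is good to about 2 mm. A picture is of the moment at which its call begins: read the wrist's pose just before it. calibration takes no time and is no camera call.
- env.sign_off(): hands the job in, once; it reports no verdict.
Trained networks look in the newest picture that a camera, given by its name, has taken for a name from the list of things; names that differ only in an ending like _2 or _b are one class to them, and where a whole thing is asked for, a point or a joint stands for the part that bears it (a point fixed in the world has none). Each returns a list of dicts, best first, with "conf" (0 to 1); they miss things now and then, are a little off and sometimes report something else, mostly with a low value. They report only what shows in the picture. A call takes as long as a camera call. They do not tell look-alikes from the thing itself.
- env.cut_out(camera, query): "region" (480x640 bool, what is visible of it) and "uv" ([column, row] in pixels, amid what is visible of it).
The state is a dict: "time_s": time; "qpos": joint angles; "joint_velocities": joint speeds; "effort": joint torques, N m; "tool_pos": TCP position; "tool_rot": TCP orientation; "force": force on the tool from outside, world axes, zero at the start; "wrist_torque": the same for the moment, N m; "grip_width": finger opening in m.
Only numpy, scipy, OpenCV 4.12 (cv2) and the standard library are available. Lean on these libraries where they do the work, as an engineer would, in place of code of your own. Each camera call takes 0.05 s, during which the arm holds its last target. There are 200 camera calls.

## Task

Change the cartridge of the small dosing pump on the bench: swing its keeper bar aside, draw the spent cartridge out along the rails and set it down on its foot in the steel tray. Then slide the new cartridge from the bench, round nose first, under the rail lips and into the pump head until it is home against the stop, and swing the keeper fully shut behind it. Leave the other things on the bench where they are.

Things in the scene. Friction and masses are not known exactly. Their poses are not given: they have to be found in the camera images.
- pump: dosing pump, fixed on the bench, 255 long, 136 wide, 116 mm high. Origin: on the bench plane below a fitted cartridge; +x: the way a cartridge slides in; z up. Bed top at z 34 mm, 104 mm wide, from x -115 (open end) to the stop at x +45. Black pump head over the bed, x +5 to +47: a tunnel 59 mm wide, roof 37 mm above the bed, top at z 108 mm; behind it the grey drive housing to x +140.
- pump_home (a point): point on the bed where a cartridge's origin lies when it is home against the stop (pump x 0, y 0, z 34 mm; axes as the pump's). A fitted cartridge's grip fin stays outside the tunnel
- pump_entry (a point): point on the bed where the rails begin (pump x -30, y 0, z 34 mm). Inwards: guide walls at y +-29.5 mm, and lips 7 to 12 mm above the bed that overhang the foot plate, 45 mm between them. Outwards: guides flared to y +-36 at x -53, then open bed. A cartridge goes in only by sliding along x: foot on the bed, centre near pump x -80, then slide
- keeper (a joint): keeper angle, rad: 0 = shut, across the bed 2 mm behind the fitted cartridge's rear face; grows as it swings away from the head and out over the open end, counter-clockwise from above, to 2.0. A cartridge passes freely beyond about 1.5. It stays where it is left
- keeper_knob (a point): middle of the upright black knob on the keeper's free end, 88 mm from the pivot; 15 mm thick, from 13 mm below to 15 mm above this point; pinch it or push it from above
- keeper_pivot (a point): the keeper's vertical pivot, at pump x -52, y -44 mm; this height (z 47 mm) is the underside of the keeper, a flat steel bar 10 mm wide and 7 mm thick; when shut it points along the pump's +y
- spent_cartridge: the spent cartridge, grey plastic, at the start fitted in the pump: foot plate 90 (x) x 56 (y) x 5 mm; on it a body 38 mm wide, top 34 mm above the underside, round nose at x +38; two hose spigots stick 14 mm out of the rear face (x -45), 24 to 33 mm up. Origin: centre of the foot's underside; +x to the nose, z up
- spent_fin (a point): on the spent cartridge: centre of its grip fin's top, 68 mm above the underside at cartridge x -26, y 0. The fin is 28 mm long along x, 14 mm thick along y, 34 mm tall; grip it across y from above
- new_cartridge: the new cartridge, same shape, at the start standing on its foot on the bench: foot plate 90 (x) x 56 (y) x 5 mm; on it a body 38 mm wide, top 34 mm above the underside, round nose at x +38; two hose spigots stick 14 mm out of the rear face (x -45), 24 to 33 mm up. Origin: centre of the foot's underside; +x to the nose, z up
- new_fin (a point): on the new cartridge: centre of its grip fin's top, 68 mm above the underside at cartridge x -26, y 0. The fin is 28 mm long along x, 14 mm thick along y, 34 mm tall; grip it across y from above
- tray: steel parts tray, fixed, empty at the start, 150 (x) x 130 (y) mm outside, rim 31 mm high, walls 3 mm, floor 3 mm thick. Origin: centre of its underside
- timer: bystander, to be left alone: white wind-up minute timer, 64 mm across, 39 mm high
- strip_tube: bystander, to be left alone: tube of test strips standing up, 30 mm across, 78 mm high
- dropper: bystander, to be left alone: dropper bottle standing up, 32 mm across, 82 mm high
- powder_pot: bystander, to be left alone: small screw-lid pot, 36 mm across, 44 mm high
- comparator: bystander, to be left alone: black upright test block with two cuvettes on top, 44x92x134 mm
- beaker: bystander, to be left alone: clear plastic beaker, 70 mm across, 102 mm high
- marker: bystander, to be left alone: marker pen lying down, 15 mm thick, 126 mm long (origin at the end of its barrel)
- clip: bystander, to be left alone: grey spring clamp lying flat, 28x92x33 mm
Mind the look-alikes: they are no part of the job. Leave any red look-alike of the new_cartridge alone.

How it is judged (in metres and radians):
On the way, in this order (a step that is already met when the one before it is completed fails the run):
1. the keeper is swung aside (value of joint keeper above 1 rad), for 0.1 s.
2. the spent cartridge is drawn out of the rails (x of spent_cartridge in the frame of pump below -0.076 m), for 0.1 s.
3. the new cartridge is home under the rail lips, against the stop (x of new_cartridge in the frame of pump_home between -0.004 and 0.004 m and y of new_cartridge in the frame of pump_home between -0.004 and 0.004 m and z of new_cartridge in the frame of pump_home between -0.003 and 0.004 m and angle between the x axis of new_cartridge and the x axis of pump, either way round below 0.08 rad and x of new_fin in the frame of pump below 0 m), for 0.2 s.
At the end, for the whole second after the job is handed in: The new cartridge lies on the pump's bed under the rail lips, nose inwards, within 4 mm of home; the keeper is shut behind it to within 0.12 rad; the spent cartridge stands on its foot on the tray's floor (upright within 0.1 rad); both at rest (all of step 3 and value of joint keeper below 0.12 rad and x of spent_cartridge in the frame of tray between -0.045 and 0.045 m and y of spent_cartridge in the frame of tray between -0.05 and 0.05 m and z of spent_cartridge in the frame of tray below 0.01 m and angle between spent_cartridge's own z axis and vertical below 0.1 rad and linear speed of each of new_cartridge, spent_cartridge below 0.02 m/s); the robot touches nothing.
It fails at once if a bystander is pushed away or knocked over (moved more than 30 mm) (distance of any of timer, strip_tube, dropper, powder_pot, comparator, beaker, marker, clip from where it was at the start of the episode above 0.03 m).
It also fails if it takes over 72 s, if anything falls off the work surface, if the arm or the gripper's body presses on something with over 40 N, if the wrist force passes 120 N, or if a joint passes its speed limit or range.

## Working session

There is one attempt and no reset: what is moved stays moved. The work goes in short steps, Python scripts to look and compute and a tool call to move; the robot and the scene stay as the last step left them, time stands still between calls to the robot, and variables do not carry over. Pictures are saved under pics/ and viewed, about 8 in all and at most 12, crops included, and the job is handed in when it is done.

Besides the shell and the picture viewer there is one more tool, called after "Call:" by a JSON object that holds its "name" and its "arguments", one argument or row to a line. move_arm: Moves the arm, as the interface text tells. Its arguments: {"type":"object","properties":{"steps":{"type":"array"},"hand":{"type":"number"},"squeeze":{"type":"number"}},"required":["steps"]}

```bash
mkdir -p pics
cat > h.py <<'E'
import numpy as np, cv2
from cell import env
from scipy.spatial.transform import Rotation as R
def campose(name,c):
    if name=='wrist':
        o=env.get_obs(); T=np.eye(4); T[:3,:3]=R.from_euler('xyz',o['tool_rot'],degrees=True).as_matrix(); T[:3,3]=o['tool_pos']
        return T@np.array(c['mount'])
    T=np.eye(4); q=np.array(c['orientation'],float)
    T[:3,:3]=q if q.shape==(3,3) else R.from_euler('xyz',q,degrees=True).as_matrix()
    T[:3,3]=c['position']; return T
def cloud(name,T,c,d):
    """world xyz per pixel, 480x640x3"""
    K=np.array(c['intrinsics'],float); D=np.array(c['D'],float)
    u,v=np.meshgrid(np.arange(640.),np.arange(480.))
    p=cv2.undistortPoints(np.stack([u,v],-1).reshape(-1,1,2),K,D).reshape(480,640,2)
    P=np.stack([p[...,0]*d,-p[...,1]*d,-d],-1)
    W=P@T[:3,:3].T+T[:3,3]; W[d<=0]=np.nan; return W
def look(name):
    c=env.calibration(name); T=campose(name,c); im,d=env.read_camera(name)
    return im,cloud(name,T,c,d)
def save(im,f): cv2.imwrite('pics/'+f,im[...,::-1])
E
python3 - <<'E'
from h import *
o=env.get_obs(); print(o)
for n in('scene','side','wrist'): print(n,env.calibration(n))
ims={}
for n in('scene','side'):
    im,W=look(n); save(im,n+'0.png'); np.save(n+'0.npy',W)
    for q in('pump','keeper_knob','spent_fin','new_fin','new_cartridge','spent_cartridge','tray','timer','strip_tube','dropper','powder_pot','comparator','beaker','marker','clip'):
        for r in env.cut_out(n,q)[:3]:
            if r['conf']<.2: continue
            p=W[r['region']]; print(n,q,round(r['conf'],2),np.round(r['uv']),r['region'].sum(),np.round(np.nanmedian(p,0),3))
E
```

```text
{'time_s': 0.0, 'qpos': array([-72.41517509,  18.43862463,  -4.01679948,  83.17566573,
         1.29635669,  78.54078652,  -3.25915933]), 'joint_velocities': array([-0.09114572, -0.07166214, -0.03506748, -0.01361724,  0.04973807,
       -0.0361062 ,  0.04894679]), 'effort': array([-6.22184853e-04, -4.91273260e+01, -4.04549316e-01, -3.12549520e+01,
       -6.40135864e-02,  4.32283350e-02,  1.61932353e-04]), 'tool_pos': array([0.18750619, 0.6217982 , 0.22945992]), 'tool_rot': array([-1.79890249e+02,  6.73372061e-03,  1.63227263e+02]), 'force': array([ 0.00887336,  0.21053424, -0.33473286]), 'wrist_torque': array([-0.02278456,  0.00216331, -0.01733871]), 'grip_width': 0.08681793844164566}
scene {'intrinsics': array([[508.81486022,   0.        , 326.31965595],
       [  0.        , 508.81486022, 241.11405714],
       [  0.        ,   0.        ,   1.        ]]), 'D': array([0.0430012, 0.       , 0.       , 0.       , 0.       ]), 'position': array([-0.08834412, -0.79672488,  1.13027173]), 'orientation': array([ 43.07897846,  -0.99854386, -39.54627322])}
side {'intrinsics': array([[508.02
[... 2529 characters left out ...]
 274 [ 0.565 -0.138  0.022]
side spent_cartridge 0.53 [291. 266.] 97 [0.554 0.126 0.094]
side tray 0.74 [279. 237.] 187 [ 0.7   -0.098  0.048]
side tray 0.49 [391. 219.] 157 [ 0.415 -0.417  0.018]
side strip_tube 0.47 [278. 237.] 202 [ 0.699 -0.098  0.044]
side dropper 0.47 [228. 278.] 55 [0.71  0.197 0.067]
side powder_pot 0.65 [268. 356.] 1374 [0.443 0.449 0.07 ]
side powder_pot 0.44 [306. 275.] 100 [0.511 0.092 0.056]
side comparator 0.9 [190. 322.] 1694 [0.674 0.409 0.071]
side comparator 0.68 [311. 272.] 61 [0.508 0.093 0.06 ]
side beaker 0.96 [269. 356.] 1394 [0.443 0.45  0.07 ]
side marker 0.3 [324. 246.] 293 [ 0.565 -0.138  0.024]
side clip 0.52 [402. 206.] 141 [ 0.415 -0.537  0.019]
```

Run:
```python
import cv2
a=cv2.imread('pics/scene0.png')
cv2.imwrite('pics/s1.png',cv2.resize(a[120:435,160:560],(760,598),interpolation=cv2.INTER_CUBIC))
```

```text
(no output)
```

View pics/s1.png

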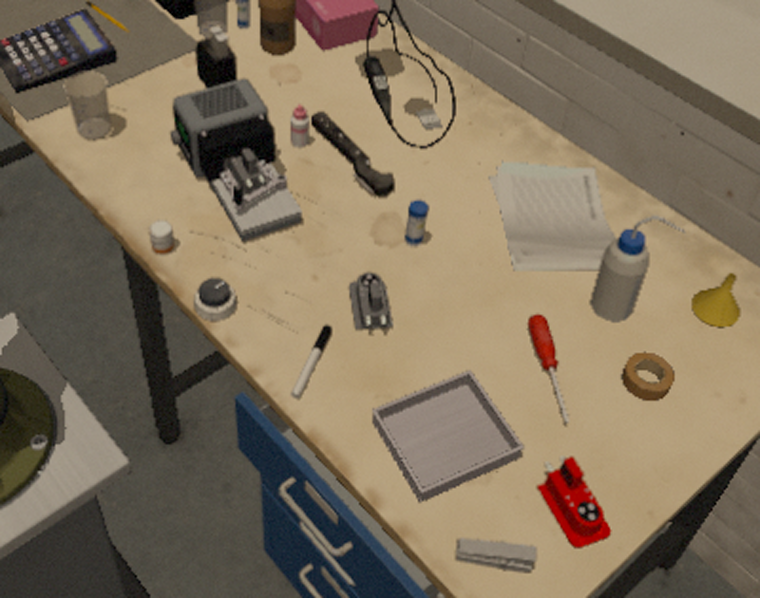

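Candidates for the new cartridge are grey at (355,280), a red look-alike at (464,385) and the spent one inside the pump at (290,213). I choose the grey one on the bench: its nose faces the pump and its spigots face the tray. Other objects: tray (394,348), pump (282,197). Next I'll move the wrist camera over the pump.

Call:
{"name": "move_arm", "arguments": {
  "steps": [
    [[-0.05,-0.04,0],0.15],
    [[-0.1,-0.08,-0.02],0.3],
    [[-0.15,-0.12,-0.03],0.45],
    [[-0.2,-0.16,-0.03],0.6],
    [[-0.24,-0.2,-0.03],0.75],
    [[-0.29,-0.24,-0.03],0.9],
    [[-0.34,-0.275,-0.03],1.05],
    [[-0.38,-0.31,-0.03],1.15],
    [[-0.42,-0.34,-0.03],1.28],
    [[-0.46,-0.37,-0.03],1.28],
    [[-0.5,-0.4,-0.03],1.28],
    [[-0.5,-0.4,-0.03],1.28],
    [[-0.5,-0.4,-0.03],1.28]
  ],
  "hand": -1
}}

```text
time_s: 3.22
tool_pos: [0.5506, 0.0957, 0.2605]
tool_rot: [-180.0, -0.0, 89.9]
force: [0.3, 0.8, -0.1]
grip_width: 0.0868
```

Run:
```python
from h import *
o=env.get_obs(); print(o['time_s'],o['tool_pos'],o['tool_rot'],o['qpos'])
im,W=look('wrist'); save(im,'w1.png'); np.save('w1.npy',W)
for q in('pump','keeper','keeper_knob','spent_fin','new_fin'):
    for r in env.cut_out('wrist',q)[:2]:
        p=W[r['region']]; print(q,round(r['conf'],2),np.round(r['uv']),r['region'].sum(),np.round(np.nanpercentile(p,[5,50,95],axis=0),3).tolist())
```

```text
3.225 [0.55060546 0.09574577 0.26046333] [-1.79972392e+02 -4.06639771e-02  8.98985798e+01] [-38.39732509   6.56537011  28.24818553  94.74324487  -3.20065148
  79.50348886  -9.82268758]
pump 0.86 [357.  90.] 38099 [[0.514, 0.057, 0.034], [0.573, 0.185, 0.109], [0.635, 0.234, 0.117]]
pump 0.72 [320. 215.] 1619 [[0.507, 0.084, 0.053], [0.548, 0.09, 0.055], [0.598, 0.096, 0.089]]
keeper 0.77 [326. 216.] 1704 [[0.507, 0.083, 0.051], [0.55, 0.09, 0.055], [0.599, 0.096, 0.089]]
keeper_knob 0.92 [326. 214.] 1706 [[0.506, 0.084, 0.051], [0.551, 0.091, 0.055], [0.599, 0.096, 0.089]]
keeper_knob 0.52 [354.  93.] 38031 [[0.514, 0.058, 0.034], [0.573, 0.185, 0.109], [0.635, 0.234, 0.117]]
spent_fin 0.66 [338. 171.] 3784 [[0.539, 0.104, 0.039], [0.559, 0.132, 0.068], [0.58, 0.156, 0.103]]
```

View pics/w1.png

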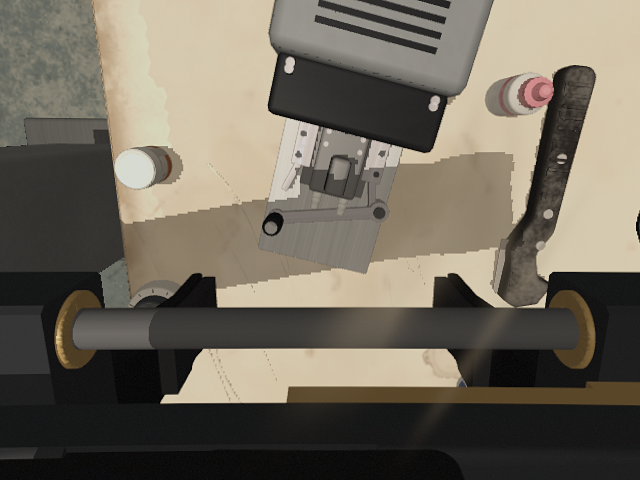

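The wrist view shows the knob at (272,223), the pivot at (379,211), the spent fin at (340,172) and the pump yawed about 76°. The keeper is slightly open at the start. Next I'll fit the poses.

Run:
```python
from h import *
W=np.load('w1.npy'); x,y,z=W[...,0],W[...,1],W[...,2]
u,v=np.meshgrid(range(640),range(480))
def rect(m,n):
    P=(W[m][:,:2]*1000).astype(np.float32); r=cv2.minAreaRect(P); print(n,m.sum(),'zmed',np.median(W[m][:,2]).round(4),np.round(r[0],1),np.round(r[1],1),round(r[2],1)); return r
roi=(x>.46)&(x<.68)&(y>.0)&(y<.3)
bed=roi&(abs(z-.034)<.004)&(v<275)
k=np.ones((3,3),np.uint8)
m=cv2.morphologyEx(bed.astype(np.uint8),cv2.MORPH_OPEN,k)
n,l,s,_=cv2.connectedComponentsWithStats(m); bedm=l==1+np.argmax(s[1:,4]); rect(bedm,'bed')
rect(cv2.morphologyEx((roi&(abs(z-.108)<.003)).astype(np.uint8),cv2.MORPH_OPEN,k)>0,'head')
fin=roi&(abs(z-.102)<.004)&(u>300)&(u<375)&(v>140)&(v<200); rect(fin,'fin')
kn=roi&(z>.065)&(u>255)&(u<290)&(v>200)&(v<240); rect(kn,'knobside'); kt=kn&(z>np.nanmax(z[kn])-.006); rect(kt,'knobtop'); print(np.nanmax(z[kn]))
bar=roi&(abs(z-.054)<.003)&(v>195)&(v<230)&(u>285)&(u<370)
P=W[bar]; vx,vy,x0,y0=cv2.fitLine((P[:,:2]).astype(np.float32),cv2.DIST_HUBER,0,.001,.001).ravel(); print('bar line',vx,vy,x0,y0,np.degrees(np.arctan2(vy,vx)), P[:,2].mean())
S=np.load('scene0.npy')
hs=(S[...,2]>.112)&(S[...,2]<.12)&(S[...,0]>.4)&(S[...,0]<.72)&(S[...,1]>.1)&(S[...,1]<.33)
W=S; rect(hs,'housing top scene')
```

```text
bed 4426 zmed 0.0346 [544.3  66.1] [ 51.8 104.9] 76.8
head 10627 zmed 0.1083 [571.7 178.6] [ 41.1 120.2] 75.5
fin 716 zmed 0.1021 [559.1 126.7] [28.1 14.1] 76.0
knobside 263 zmed 0.0884 [508.1  87.3] [14.3 14.3] 19.1
knobtop 160 zmed 0.0894 [508.2  87.3] [14.  14.4] 43.5
0.09160164127943288
bar line 0.998757 0.04984438 0.55159855 0.0895946 2.8570561 0.054421195150024984
housing top scene 769 zmed 0.1158 [582.2 222.6] [141.3 133.3] 76.0
```

Call:
{"name": "move_arm", "arguments": {
  "steps": [
    [[-0.002,-0.02,0.04],0.18],
    [[-0.005,-0.04,0.07],0.36],
    [[-0.008,-0.0424,0.1],0.54],
    [[-0.0084,-0.0424,0.12],0.72],
    [[-0.0084,-0.0424,0.13],0.9],
    [[-0.0084,-0.0424,0.13],1.08],
    [[-0.0084,-0.0424,0.13],1.26],
    [[-0.0084,-0.0424,0.13],1.44],
    [[-0.0084,-0.0424,0.13],1.524],
    [[-0.0084,-0.0424,0.13],1.524],
    [[-0.0084,-0.0424,0.13],1.524]
  ],
  "hand": 0.08,
  "squeeze": 15
}}

```text
time_s: 4.9
tool_pos: [0.5084, 0.0871, 0.1306]
tool_rot: [-180.0, -0.0, 2.7]
force: [0.1, -0.9, 0.6]
grip_width: 0.0401
```

```bash
cat >> h.py <<'E'
def delta(p,yaw):
    """shift in tool axes and turn from the measured pose to world p (m), yaw (deg)"""
    o=env.get_obs(); M=R.from_euler('xyz',[180,0,o['tool_rot'][2]],degrees=True).as_matrix()
    t=(o['tool_rot'][2]-yaw+180)%360-180
    return np.round(M.T@(np.array(p)-o['tool_pos']),4), round(np.radians(t),3)
E
python3 - <<'E'
from h import *
o=env.get_obs(); print(o['qpos'].round(1),o['tool_rot'].round(2),delta([.5082,.0873,.067],2.6))
E
```

```text
[-43.2   6.6  32.7 110.3  -4.   64.2 -96.3] [-1.7999e+02 -1.0000e-02  2.6800e+00] (array([-0.0002, -0.0003,  0.0636]), np.float64(0.001))
```

Call:
{"name": "move_arm", "arguments": {
  "steps": [
    [[0,0,0.03],0],
    [[0,0,0.055],0],
    [[0,0,0.063],0],
    [[0,0,0.063],0]
  ]
}}

```text
time_s: 5.4
tool_pos: [0.5084, 0.0867, 0.0675]
tool_rot: [180.0, 0.0, 2.6]
force: [0.1, 0.7, -0.3]
grip_width: 0.04
```

Call:
{"name": "move_arm", "arguments": {
  "steps": [
    [[0,0,0],0],
    [[0,0,0],0],
    [[0,0,0],0],
    [[0,0,0],0],
    [[0,0,0],0]
  ],
  "hand": 1
}}

```text
time_s: 6.02
tool_pos: [0.5088, 0.0869, 0.068]
tool_rot: [-180.0, -0.0, 2.6]
force: [-1.3, 0.2, 3.4]
grip_width: 0.014
```

Run:
```python
from h import *
o=env.get_obs(); print(o['tool_pos'],o['tool_rot'][2],o['grip_width'])
piv=np.array([.5956,.0912]); k=o['tool_pos'][:2]; r=np.linalg.norm(k-piv); a0=np.arctan2(*(k-piv)[::-1]); print(r,np.degrees(a0))
yaw=o['tool_rot'][2]; M=R.from_euler('xyz',[180,0,yaw],degrees=True).as_matrix()
r=.088; a0=a0
for i in range(1,14):
    a=a0+np.radians(6.7*i); d=r*np.array([np.cos(a)-np.cos(a0),np.sin(a)-np.sin(a0),0]); print(i,np.round(M.T@d,4),round(-np.radians(6.7*i),3))
```

```text
[0.50879458 0.08688381 0.06795145] 2.572771115065772 0.013997710999684823
0.08691266069544797 -177.1534469106487
1 [0.0007 0.0103 0.    ] -0.117
2 [0.0025 0.0204 0.    ] -0.234
3 [0.0055 0.0302 0.    ] -0.351
4 [0.0096 0.0396 0.    ] -0.468
5 [0.0148 0.0485 0.    ] -0.585
6 [0.0211 0.0567 0.    ] -0.702
7 [0.0282 0.0641 0.    ] -0.819
8 [0.0361 0.0707 0.    ] -0.935
9 [0.0448 0.0762 0.    ] -1.052
10 [0.054  0.0807 0.    ] -1.169
11 [0.0637 0.0842 0.    ] -1.286
12 [0.0737 0.0864 0.    ] -1.403
13 [0.084  0.0875 0.    ] -1.52
```

Call:
{"name": "move_arm", "arguments": {
  "steps": [
    [[0.0007,0.0103,0],-0.117],
    [[0.0025,0.0204,0],-0.234],
    [[0.0055,0.0302,0],-0.351],
    [[0.0096,0.0396,0],-0.468],
    [[0.0148,0.0485,0],-0.585],
    [[0.0211,0.0567,0],-0.702],
    [[0.0282,0.0641,0],-0.819],
    [[0.0361,0.0707,0],-0.935],
    [[0.0448,0.0762,0],-1.052],
    [[0.054,0.0807,0],-1.169],
    [[0.0637,0.0842,0],-1.286],
    [[0.0737,0.0864,0],-1.403],
    [[0.084,0.0875,0],-1.52],
    [[0.084,0.0875,0],-1.52]
  ]
}}

```text
time_s: 7.78
tool_pos: [0.5972, 0.0036, 0.0679]
tool_rot: [179.9, -0.0, 89.6]
force: [0.6, 1.3, 4.6]
grip_width: 0.0144
```

Call:
{"name": "move_arm", "arguments": {
  "steps": [
    [[0,0,0],0],
    [[0,0,0],0],
    [[0,0,0],0],
    [[0,0,-0.04],0],
    [[0,0,-0.08],0],
    [[0,0,-0.09],0],
    [[0,0,-0.09],0]
  ],
  "hand": 0.08
}}

```text
time_s: 8.65
tool_pos: [0.5964, 0.0031, 0.1578]
tool_rot: [180.0, -0.0, 89.6]
force: [1.0, 0.6, -0.5]
grip_width: 0.0398
```

Run:
```python
from h import *
o=env.get_obs(); print(o['tool_pos'],o['tool_rot'][2],o['qpos'].round(1))
e=np.array([np.cos(np.radians(76)),np.sin(np.radians(76))]); print('fin above/down',delta([.5591,.1267,.13],76),delta([.5591,.1267,.081],76))
im,W=look('wrist'); save(im,'w2.png'); np.save('w2.npy',W)
```

```text
[0.59640177 0.00309775 0.15778582] 89.64471339934582 [-23.2  15.   24.   97.4  -6.5  68.9   2. ]
fin above/down (array([ 0.1234, -0.0381,  0.0278]), np.float64(0.238)) (array([ 0.1234, -0.0381,  0.0768]), np.float64(0.238))
```

View pics/w2.png

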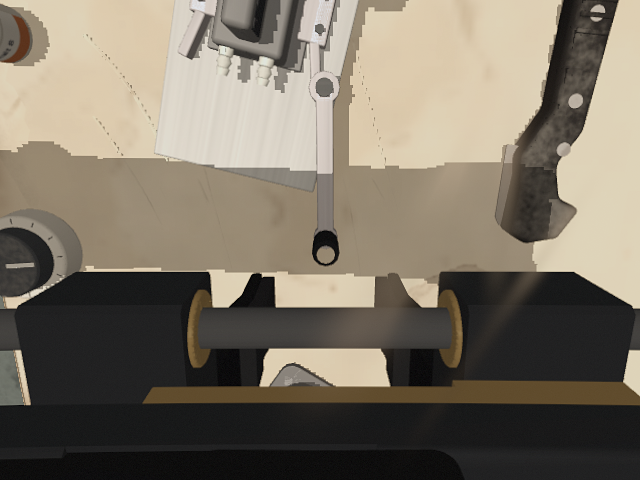

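The keeper is at about 104°, with the knob at (325,250). The spent cartridge is still in the rails. Next I'll go to the fin.

Call:
{"name": "move_arm", "arguments": {
  "steps": [
    [[0.045,-0.013,0],0.1],
    [[0.09,-0.027,0.01],0.2],
    [[0.1234,-0.0381,0.02],0.238],
    [[0.1234,-0.0381,0.028],0.238],
    [[0.1234,-0.0381,0.05],0.238],
    [[0.1234,-0.0381,0.07],0.238],
    [[0.1234,-0.0381,0.077],0.238],
    [[0.1234,-0.0381,0.077],0.238]
  ]
}}

```text
time_s: 9.7
tool_pos: [0.5585, 0.1258, 0.0797]
tool_rot: [-179.9, 0.1, 76.0]
force: [-0.0, -0.2, -0.4]
grip_width: 0.0401
```

Call:
{"name": "move_arm", "arguments": {
  "steps": [
    [[0,0,0],0],
    [[0,0,0],0],
    [[0,0,0],0],
    [[0,0,0],0],
    [[0,0,0],0],
    [[0,0,0],0]
  ],
  "hand": 1,
  "squeeze": 35
}}

```text
time_s: 10.45
tool_pos: [0.5593, 0.1268, 0.081]
tool_rot: [180.0, -0.0, 76.0]
force: [-0.1, -0.7, 1.7]
grip_width: 0.0133
```

Call:
{"name": "move_arm", "arguments": {
  "steps": [
    [[-0.008,0,0],0],
    [[-0.018,0,0],0],
    [[-0.03,0,0],0],
    [[-0.042,0,0],0],
    [[-0.054,0,0],0],
    [[-0.066,0,0],0],
    [[-0.078,0,0],0],
    [[-0.084,0,0],0],
    [[-0.086,0,0],0],
    [[-0.086,0,0],0],
    [[-0.086,0,0],0]
  ]
}}

```text
time_s: 11.82
tool_pos: [0.5383, 0.0431, 0.0807]
tool_rot: [180.0, 0.0, 76.0]
force: [1.0, 1.4, 5.6]
grip_width: 0.0139
```

Run:
```python
from h import *
o=env.get_obs(); print(o['tool_pos'],o['tool_rot'],o['force'],o['grip_width'])
S=np.load('scene0.npy'); im=cv2.imread('pics/scene0.png')
# tray rim & floor, new cartridge
x,y,z=S[...,0],S[...,1],S[...,2]
def rect(m,n):
    P=(S[m][:,:2]*1000).astype(np.float32); r=cv2.minAreaRect(P); print(n,m.sum(),'z',np.median(S[m][:,2]).round(4),np.round(r[0],1),np.round(r[1],1),round(r[2],1))
u,v=np.meshgrid(range(640),range(480))
roi=(u>345)&(u<440)&(v>310)&(v<390)
rect(roi&(z>.012)&(z<.038),'tray'); rect(roi&(z>.026)&(z<.036),'rim'); rect(roi&(abs(z-.003)<.002),'floor')
r2=(u>335)&(u<375)&(v>255)&(v<305)
rect(r2&(z>.06)&(z<.075),'newfin'); rect(r2&(z>.006)&(z<.08),'newcart')
```

```text
[0.53829534 0.04311922 0.08073   ] [1.79987723e+02 2.39934538e-02 7.60421968e+01] [1.04120083 1.38391627 5.55474854] 0.013889830103149566
tray 911 z 0.0272 [ 488.6 -394.6] [135.9 155.3] 75.9
rim 483 z 0.0306 [ 488.4 -395.3] [134.3 155.1] 75.7
floor 3126 z 0.0027 [ 499.4 -390.4] [229.3 253.9] 50.4
newfin 51 z 0.067 [ 548.6 -185.1] [30.7 13.8] 57.4
newcart 466 z 0.0332 [ 571.5 -163.4] [178.5  98.5] 45.0
```

Call:
{"name": "move_arm", "arguments": {
  "steps": [
    [[0,0,-0.02],0],
    [[0,0,-0.05],0],
    [[-0.01,0,-0.08],0],
    [[-0.04,0.004,-0.09],0],
    [[-0.085,0.01,-0.09],0],
    [[-0.13,0.016,-0.09],0],
    [[-0.175,0.022,-0.09],0],
    [[-0.22,0.028,-0.09],0],
    [[-0.265,0.034,-0.09],0],
    [[-0.31,0.04,-0.09],0],
    [[-0.355,0.046,-0.09],0],
    [[-0.4,0.052,-0.09],0],
    [[-0.44,0.057,-0.09],0],
    [[-0.4557,0.0577,-0.08],0],
    [[-0.4557,0.0577,-0.06],0],
    [[-0.4557,0.0577,-0.03],0],
    [[-0.4557,0.0577,-0.01],0],
    [[-0.4557,0.0577,-0.01],0]
  ]
}}

```text
time_s: 14.08
tool_pos: [0.4834, -0.4102, 0.0878]
tool_rot: [-179.7, -0.1, 76.1]
force: [1.0, 0.7, -0.1]
grip_width: 0.0136
```

Run:
```python
from h import *
o=env.get_obs(); print(o['tool_pos'],o['tool_rot'],o['force'],o['grip_width'])
im,W=look('side'); 
im,S=look('scene'); c=cv2.resize(im[290:410,320:480],(800,600),interpolation=cv2.INTER_CUBIC); save(c,'s2.png')
print(delta([.484,-.413,.0507],76))
```

```text
[ 0.48338045 -0.41018413  0.08784725] [-1.79732849e+02 -1.37044500e-01  7.61247369e+01] [ 0.9738237   0.68905747 -0.08155442] 0.013623053964632283
(array([-0.0007, -0.0004,  0.0401]), np.float64(0.001))
```

View pics/s2.png

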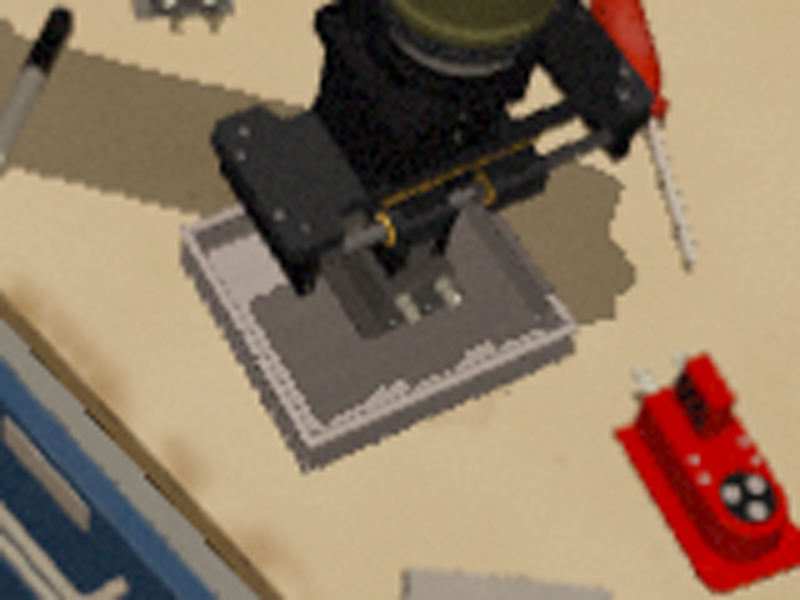

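Call:
{"name": "move_arm", "arguments": {
  "steps": [
    [[0,0,0.012],0],
    [[0,0,0.025],0],
    [[0,0,0.034],0],
    [[0,0,0.039],0],
    [[0,0,0.0405],0],
    [[0,0,0.0405],0],
    [[0,0,0.0405],0]
  ]
}}

```text
time_s: 15.05
tool_pos: [0.4844, -0.4131, 0.0503]
tool_rot: [180.0, 0.0, 76.0]
force: [-1.0, 0.6, -1.0]
grip_width: 0.0136
```

Call:
{"name": "move_arm", "arguments": {
  "steps": [
    [[0,0,0],0],
    [[0,0,0],0],
    [[0,0,0],0],
    [[0,0,0],0],
    [[0,0,-0.03],0],
    [[0,0,-0.07],0],
    [[0,0,-0.12],0],
    [[0,0,-0.15],0],
    [[0.03,0,-0.16],0],
    [[0.06,0,-0.16],0],
    [[0.08,0,-0.16],0],
    [[0.08,0,-0.16],0]
  ],
  "hand": 0.08
}}

```text
time_s: 16.55
tool_pos: [0.5044, -0.3334, 0.21]
tool_rot: [180.0, -0.1, 76.2]
force: [-0.9, -0.3, 0.1]
grip_width: 0.0401
```

Run:
```python
from h import *
o=env.get_obs(); print(o['time_s'],o['tool_pos'],o['tool_rot'],o['qpos'].round(1))
im,W=look('wrist'); save(im,'w3.png'); np.save('w3.npy',W)
for q in('new_fin','spent_cartridge'):
    for r in env.cut_out('wrist',q)[:2]:
        p=W[r['region']]; print(q,round(r['conf'],2),np.round(r['uv']),r['region'].sum(),np.round(np.nanpercentile(p,[5,50,95],axis=0),3).tolist())
im,S=look('scene'); c=cv2.resize(im[250:410,300:500],(800,600),interpolation=cv2.INTER_CUBIC); save(c,'s3.png')
x,y,z=W[...,0],W[...,1],W[...,2]
for n,c in(('new',(.549,-.185)),('spent',(.484,-.413))):
    b=.003*(n=='spent'); m=(abs(z-.068-b)<.004)&(abs(x-c[0])<.05)&(abs(y-c[1])<.05)
    if m.sum()>20: r=cv2.minAreaRect((W[m][:,:2]*1000).astype(np.float32)); print(n,m.sum(),W[m][:,2].mean(),W[m][:,2].std(),np.round(r[0],1),np.round(r[1],1),r[2])
```

```text
16.55 [ 0.50442192 -0.33335706  0.21003112] [ 1.79979990e+02 -6.75986316e-02  7.62226177e+01] [ -2.5  15.7  40.3  92.9 -10.5  75.2  25.7]
new_fin 0.71 [326. 221.] 12713 [[0.426, -0.458, 0.003], [0.492, -0.369, 0.004], [0.567, -0.325, 0.032]]
spent_cartridge 0.67 [322. 266.] 5455 [[0.467, -0.407, 0.008], [0.494, -0.373, 0.036], [0.518, -0.347, 0.039]]
new 45 0.0662234942846124 0.001260619662086598 [ 543.9 -196.9] [2.2 8.8] 74.38203430175781
```

View pics/w3.png

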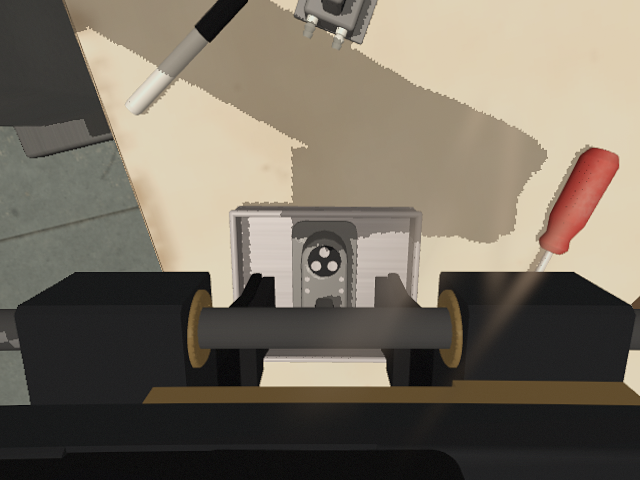

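Call:
{"name": "move_arm", "arguments": {
  "steps": [
    [[0.03,0.005,0],0],
    [[0.065,0.01,0],0],
    [[0.09,0.015,0],0],
    [[0.09,0.015,0],0],
    [[0.09,0.015,0],0]
  ]
}}

```text
time_s: 17.38
tool_pos: [0.5388, -0.2537, 0.2101]
tool_rot: [-180.0, 0.1, 75.9]
force: [-0.6, -0.5, -0.4]
grip_width: 0.0405
```

Run:
```python
from h import *
o=env.get_obs(); print(o['time_s'],o['tool_pos'],o['tool_rot'])
im,W=look('wrist'); save(im[:300,120:520],'w4.png')
x,y,z=W[...,0],W[...,1],W[...,2]
def rect(m,n):
    m=cv2.morphologyEx(m.astype(np.uint8),cv2.MORPH_OPEN,np.ones((3,3)))
    k,l,s,_=cv2.connectedComponentsWithStats(m); m=l==1+np.argmax(s[1:,4])
    r=cv2.minAreaRect((W[m][:,:2]*1000).astype(np.float32)); print(n,m.sum(),W[m][:,2].mean().round(4),np.round(r[0],1),np.round(r[1],1),round(r[2],2))
roi=(abs(x-.55)<.08)&(abs(y+.16)<.09)
rect(roi&(abs(z-.068)<.004),'fin'); rect(roi&(abs(z-.005)<.0015),'foot'); rect(roi&(abs(z-.034)<.003),'body'); rect(roi&(z>.003)&(z<.04),'all')
```

```text
17.375 [ 0.53882197 -0.25366187  0.21009223] [-1.79994272e+02  7.15577334e-02  7.58832478e+01]
fin 871 0.068 [ 549.4 -184. ] [27.8 13.9] 56.24
foot 370 0.0053 [ 585.5 -173.3] [33.6  7.9] 55.95
body 5036 0.0344 [ 557.8 -171.6] [97.1 37.8] 55.68
all 7879 0.0245 [ 559.9 -168.5] [104.4  56. ] 55.88
```

View pics/w4.png

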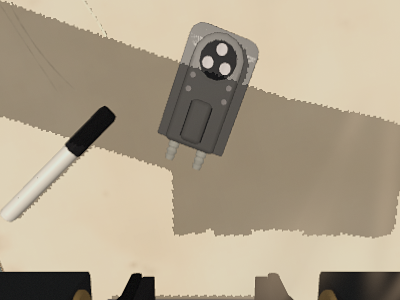

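The new cartridge is grey, with its nose at crop (220,50) pointing towards the pump, its fin at crop (197,120), yaw 56° and sizes that match. The red look-alike is elsewhere.

Run:
```python
from h import *
print(delta([.5494,-.184,.0467],56))
```

```text
(array([ 0.0704, -0.0067,  0.1635]), np.float64(0.346))
```

Call:
{"name": "move_arm", "arguments": {
  "steps": [
    [[0.03,-0.003,0.02],0.15],
    [[0.06,-0.0067,0.05],0.3],
    [[0.0704,-0.0067,0.08],0.346],
    [[0.0704,-0.0067,0.1],0.346],
    [[0.0704,-0.0067,0.125],0.346],
    [[0.0704,-0.0067,0.15],0.346],
    [[0.0704,-0.0067,0.1635],0.346],
    [[0.0704,-0.0067,0.1635],0.346],
    [[0.0704,-0.0067,0.1635],0.346]
  ]
}}

```text
time_s: 18.55
tool_pos: [0.5509, -0.1824, 0.0476]
tool_rot: [179.9, -0.0, 56.2]
force: [-0.0, -0.0, 0.6]
grip_width: 0.0403
```

Call:
{"name": "move_arm", "arguments": {
  "steps": [
    [[0,0,0],0],
    [[0,0,0],0],
    [[0,0,0],0],
    [[0,0,0],0],
    [[0,0,0],0],
    [[0,0,0],0]
  ],
  "hand": 1
}}

```text
time_s: 19.3
tool_pos: [0.5505, -0.1816, 0.0468]
tool_rot: [180.0, -0.0, 56.2]
force: [1.1, -0.7, 2.4]
grip_width: 0.0136
```

Call:
{"name": "move_arm", "arguments": {
  "steps": [
    [[0,0,-0.02],0],
    [[0,0,-0.05],0],
    [[0,0,-0.09],0],
    [[0,0,-0.13],0],
    [[0,0,-0.13],0],
    [[0,0,-0.13],0]
  ]
}}

```text
time_s: 20.05
tool_pos: [0.5498, -0.1814, 0.1765]
tool_rot: [-180.0, -0.0, 56.2]
force: [-0.6, -0.4, -0.9]
grip_width: 0.0134
```

Run:
```python
from h import *
o=env.get_obs(); print(o['time_s'],o['tool_pos'],o['tool_rot'],o['grip_width'],o['force'])
e=np.array([np.cos(np.radians(76)),np.sin(np.radians(76))]); O=np.array([.5655,.1523])
for X in(-80-26,-26):
  for zz in (.12,.081): print(X,zz,delta([*(O+e*X/1000),zz],76))
```

```text
20.05 [ 0.54978076 -0.1813626   0.17654386] [-1.79966625e+02 -1.45913021e-02  5.62000900e+01] 0.013358869695952852 [-0.58980814 -0.37110099 -0.89919719]
-106 0.12 (array([ 0.1863, -0.1366,  0.0565]), np.float64(-0.346))
-106 0.081 (array([ 0.1863, -0.1366,  0.0955]), np.float64(-0.346))
-26 0.12 (array([ 0.2616, -0.1637,  0.0565]), np.float64(-0.346))
-26 0.081 (array([ 0.2616, -0.1637,  0.0955]), np.float64(-0.346))
```

Call:
{"name": "move_arm", "arguments": {
  "steps": [
    [[0.03,-0.022,0],-0.06],
    [[0.06,-0.045,0],-0.12],
    [[0.09,-0.067,0],-0.18],
    [[0.12,-0.09,0],-0.24],
    [[0.15,-0.113,0.01],-0.3],
    [[0.17,-0.128,0.03],-0.346],
    [[0.1769,-0.1332,0.045],-0.346],
    [[0.1769,-0.1332,0.0565],-0.346],
    [[0.1769,-0.1332,0.0565],-0.346],
    [[0.1769,-0.1332,0.0565],-0.346]
  ]
}}

```text
time_s: 21.3
tool_pos: [0.5385, 0.0381, 0.1205]
tool_rot: [179.9, 0.0, 75.9]
force: [1.0, -0.4, -0.8]
grip_width: 0.0137
```

Run:
```python
from h import *
o=env.get_obs(); print(o['time_s'],o['tool_pos'],o['tool_rot'],o['grip_width'])
im,W=look('wrist'); save(im,'w5.png')
e=np.array([np.cos(np.radians(76)),np.sin(np.radians(76))]); O=np.array([.5655,.1523]); n=np.array([-e[1],e[0]])
P=np.stack([(W[...,:2]-O)@e,(W[...,:2]-O)@n],-1)*1000; z=W[...,2]
print('target',delta([*(O-e*.116),.081],76))
def rect(m,s):
    m=cv2.morphologyEx(m.astype(np.uint8),cv2.MORPH_OPEN,np.ones((3,3)))
    k,l,st,_=cv2.connectedComponentsWithStats(m); m=l==1+np.argmax(st[1:,4])
    r=cv2.minAreaRect(P[m].astype(np.float32)); print(s,m.sum(),z[m].mean().round(4),np.round(r[0],1),np.round(r[1],1),round(r[2],2))
near=(abs(P[...,1])<45)&(P[...,0]<0)&(P[...,0]>-150)
rect(near&(abs(z-.107)<.004),'body'); rect(near&(abs(z-.078)<.003),'foot')
rect((abs(z-.108)<.003)&(P[...,0]>0)&(P[...,0]<50),'head')
```

```text
21.3 [0.53848387 0.03811967 0.12053331] [1.79946777e+02 1.62212318e-03 7.58855497e+01] 0.013731524641004491
target (array([ 0.001 , -0.0014,  0.0397]), np.float64(-0.002))
body 11308 0.1083 [-84.6  -0.9] [38.1 57. ] 89.66
foot 6853 0.0792 [-89.9  -0.8] [56.2 81.9] 89.44Traceback (most recent call last):
  File "<stdin>", line 13, in <module>
  File "<stdin>", line 9, in rect
    return _wrapfunc(a, 'argmax', axis=axis, out=out, **kwds)
    return bound(*args, **kwds)
ValueError: attempt to get argmax of an empty sequence
```

View pics/w5.png

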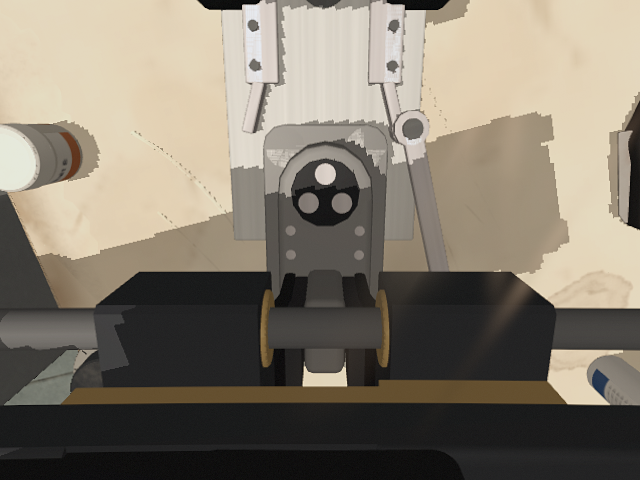

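The cartridge is aligned at pump x≈-94, y≈-1, square with the rails and clear of the keeper bar at right. Lower it and slide it in.

Call:
{"name": "move_arm", "arguments": {
  "steps": [
    [[0,-0.001,0.015],0],
    [[0,-0.001,0.03],0],
    [[0,-0.001,0.037],0],
    [[0,-0.001,0.0403],0],
    [[0,-0.001,0.0403],0],
    [[0,-0.001,0.0403],0]
  ]
}}

```text
time_s: 22.1
tool_pos: [0.5361, 0.0395, 0.0808]
tool_rot: [-179.9, 0.0, 76.0]
force: [-6.3, -1.1, 11.1]
grip_width: 0.0138
```

Call:
{"name": "move_arm", "arguments": {
  "steps": [
    [[0.008,0,0],0],
    [[0.018,0,0],0],
    [[0.028,0,0],0],
    [[0.038,0,0],0],
    [[0.048,0,0],0],
    [[0.056,0,0],0],
    [[0.064,0,0],0],
    [[0.07,0,0],0],
    [[0.07,0,0],0]
  ]
}}

```text
time_s: 23.22
tool_pos: [0.5553, 0.1071, 0.0808]
tool_rot: [179.9, -0.0, 76.0]
force: [0.2, -0.9, 5.0]
grip_width: 0.0136
```

Run:
```python
from h import *
o=env.get_obs(); print(o['tool_pos'],o['tool_rot'],o['grip_width'],o['force'])
e=np.array([np.cos(np.radians(76)),np.sin(np.radians(76))]); O=np.array([.5655,.1523]); n=np.array([-e[1],e[0]])
d=o['tool_pos'][:2]-O; print(d@e,d@n)
```

```text
[0.55525655 0.1071027  0.08078226] [ 1.79862977e+02 -3.85894597e-03  7.60112743e+01] 0.013582038255884884 [ 0.15047653 -0.90702195  5.0157424 ]
-0.046332861214876564 -0.000995041669988932
```

Call:
{"name": "move_arm", "arguments": {
  "steps": [
    [[0.006,0,0],0],
    [[0.011,0,0],0],
    [[0.015,0,0],0],
    [[0.018,0,0],0],
    [[0.02,0,0],0],
    [[0.0215,0,0],0],
    [[0.023,0,0],0],
    [[0.0245,0,0],0],
    [[0.0245,0,0],0],
    [[0.0245,0,0],0]
  ]
}}

```text
time_s: 24.48
tool_pos: [0.561, 0.1298, 0.0808]
tool_rot: [179.9, 0.1, 76.0]
force: [0.3, -4.0, 6.4]
grip_width: 0.0135
```

Run:
```python
from h import *
o=env.get_obs(); print(o['tool_pos'],o['grip_width'],o['force'])
e=np.array([np.cos(np.radians(76)),np.sin(np.radians(76))]); O=np.array([.5655,.1523]); n=np.array([-e[1],e[0]])
d=o['tool_pos'][:2]-O; print(d@e,d@n, o['force'][:2]@e)
```

```text
[0.56096043 0.12978041 0.08077558] 0.013458729038240295 [ 0.31693779 -4.04687133  6.41841801]
-0.02294888502417932 -0.001043258972439094 -3.849987768771206
```

Call:
{"name": "move_arm", "arguments": {
  "steps": [
    [[0.001,0,0],0],
    [[0.002,0,0],0],
    [[0.003,0,0],0],
    [[0.003,0,0],0]
  ]
}}

```text
time_s: 24.98
tool_pos: [0.5611, 0.1303, 0.0808]
tool_rot: [179.9, 0.2, 75.9]
force: [-2.3, -8.1, 8.8]
grip_width: 0.0137
```

Call:
{"name": "move_arm", "arguments": {
  "steps": [
    [[0,0,0],0],
    [[0,0,0],0],
    [[0,0,0],0],
    [[0,0,0],0],
    [[0,0,-0.03],0],
    [[0,0,-0.07],0],
    [[-0.02,0.01,-0.1],0],
    [[-0.055,0.03,-0.12],-0.1],
    [[-0.08,0.05,-0.13],-0.2],
    [[-0.095,0.065,-0.13],-0.237],
    [[-0.095,0.065,-0.13],-0.237],
    [[-0.095,0.065,-0.13],-0.237]
  ],
  "hand": 0.08
}}

```text
time_s: 26.48
tool_pos: [0.6001, 0.0279, 0.2093]
tool_rot: [-179.9, -0.0, 89.6]
force: [-0.7, -0.3, -0.4]
grip_width: 0.0401
```

Run:
```python
from h import *
o=env.get_obs(); print(o['time_s'],o['tool_pos'],o['tool_rot'])
im,W=look('wrist'); save(im[:300],'w6.png')
e=np.array([np.cos(np.radians(76)),np.sin(np.radians(76))]); O=np.array([.5655,.1523]); n=np.array([-e[1],e[0]])
P=np.stack([(W[...,:2]-O)@e,(W[...,:2]-O)@n],-1)*1000; z=W[...,2]
def rect(m,s):
    m=cv2.morphologyEx(m.astype(np.uint8),cv2.MORPH_OPEN,np.ones((3,3)))
    k,l,st,_=cv2.connectedComponentsWithStats(m)
    if k<2: return print(s,'none')
    m=l==1+np.argmax(st[1:,4])
    r=cv2.minAreaRect(P[m].astype(np.float32)); print(s,m.sum(),z[m].mean().round(4),np.round(r[0],1),np.round(r[1],1),round(r[2],2), np.round(W[m][:,:2].mean(0),4))
rect((abs(z-.102)<.004)&(abs(P[...,1])<15)&(abs(P[...,0]+26)<22),'fin')
rect((abs(z-.108)<.003)&(P[...,0]>0)&(P[...,0]<50),'head')
rect((abs(z-.034)<.003)&(P[...,0]>-118)&(P[...,0]<-55)&(abs(P[...,1])<55),'bed')
rect((z>.084)&(z<.095)&(P[...,0]<-100),'knob')
```

```text
26.475 [0.60012627 0.02789145 0.20931765] [-1.79939963e+02 -4.90684485e-02  8.96346813e+01]
fin 1291 0.102 [-25.2  -0.4] [27.8 14.9] 1.18 [0.5602 0.1277]
head 2204 0.1078 [  8.1 -28.4] [14.6 66.8] 13.34 [0.6036 0.155 ]
bed 10183 0.0345 [-84.9   0.2] [104.3  59.7] 89.98 [0.5419 0.0707]
knob 191 0.0888 [-134.7  -65.4] [11.1 14.3] 12.57 [0.5962 0.0071]
```

View pics/w6.png

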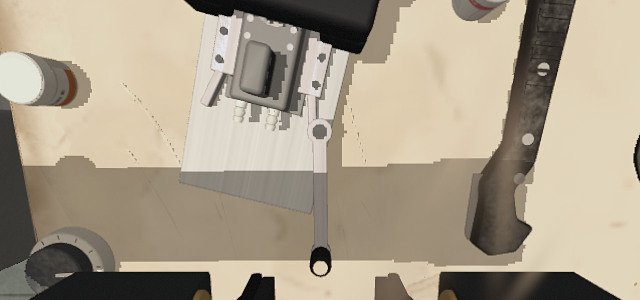

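The fin is at pump (-25,-0.4), z 0.102, so the cartridge is home. The knob is at (320,265). Next I'll pinch it and swing it shut.

Run:
```python
from h import *
print(delta([.5970,.0036,.067],89.6))
yaw=89.6; M=R.from_euler('xyz',[180,0,yaw],degrees=True).as_matrix()
piv=np.array([.5956,.0912]); k=np.array([.597,.0036])-piv; a0=np.arctan2(k[1],k[0]); r=.088; print(np.degrees(a0))
tot=np.degrees(a0)%360-166+.5; print(tot)
for i in range(1,19):
    a=a0-np.radians(tot)*i/18; d=r*np.array([np.cos(a)-np.cos(a0),np.sin(a)-np.sin(a0),0]); print(i,np.round(M.T@d,4)[:2],round(np.radians(tot)*i/18,3))
```

```text
(array([-0.0246, -0.003 ,  0.1423]), np.float64(0.001))
-89.08439197434124
105.41560802565874
1 [ 0.0003 -0.009 ] 0.102
2 [ 0.0014 -0.0179] 0.204
3 [ 0.0035 -0.0267] 0.307
4 [ 0.0064 -0.0351] 0.409
5 [ 0.0103 -0.0433] 0.511
6 [ 0.0149 -0.051 ] 0.613
7 [ 0.0202 -0.0582] 0.715
8 [ 0.0263 -0.0648] 0.818
9 [ 0.0331 -0.0708] 0.92
10 [ 0.0404 -0.076 ] 1.022
11 [ 0.0482 -0.0805] 1.124
12 [ 0.0564 -0.0842] 1.227
13 [ 0.0649 -0.0869] 1.329
14 [ 0.0737 -0.0889] 1.431
15 [ 0.0827 -0.0899] 1.533
16 [ 0.0916 -0.0899] 1.635
17 [ 0.1006 -0.0891] 1.738
18 [ 0.1094 -0.0874] 1.84
```

Call:
{"name": "move_arm", "arguments": {
  "steps": [
    [[-0.02,-0.003,0.04],0],
    [[-0.0246,-0.003,0.08],0],
    [[-0.0246,-0.003,0.11],0],
    [[-0.0246,-0.003,0.13],0],
    [[-0.0246,-0.003,0.142],0],
    [[-0.0246,-0.003,0.142],0],
    [[-0.0246,-0.003,0.142],0]
  ]
}}

```text
time_s: 27.4
tool_pos: [0.5984, 0.002, 0.0689]
tool_rot: [179.9, -0.0, 89.6]
force: [0.2, -0.5, -0.6]
grip_width: 0.0401
```

Call:
{"name": "move_arm", "arguments": {
  "steps": [
    [[0,0,0],0],
    [[0,0,0],0],
    [[0,0,0],0],
    [[0,0,0],0],
    [[0,0,0],0]
  ],
  "hand": 1,
  "squeeze": 15
}}

```text
time_s: 28.02
tool_pos: [0.5976, 0.0019, 0.068]
tool_rot: [180.0, -0.0, 89.6]
force: [-0.7, -0.4, 1.9]
grip_width: 0.0145
```

Call:
{"name": "move_arm", "arguments": {
  "steps": [
    [[0.0003,-0.009,0],0.102],
    [[0.0014,-0.0179,0],0.204],
    [[0.0035,-0.0267,0],0.307],
    [[0.0064,-0.0351,0],0.409],
    [[0.0103,-0.0433,0],0.511],
    [[0.0149,-0.051,0],0.613],
    [[0.0202,-0.0582,0],0.715],
    [[0.0263,-0.0648,0],0.818],
    [[0.0331,-0.0708,0],0.92],
    [[0.0404,-0.076,0],1.022],
    [[0.0482,-0.0805,0],1.124],
    [[0.0564,-0.0842,0],1.227],
    [[0.0649,-0.0869,0],1.329],
    [[0.0737,-0.0889,0],1.431],
    [[0.0827,-0.0899,0],1.533],
    [[0.0916,-0.0899,0],1.635],
    [[0.1006,-0.0891,0],1.738],
    [[0.1094,-0.0874,0],1.84],
    [[0.1094,-0.0874,0],1.84],
    [[0.1094,-0.0874,0],1.84]
  ]
}}

```text
time_s: 30.52
tool_pos: [0.5096, 0.1132, 0.0679]
tool_rot: [-180.0, 0.2, -15.7]
force: [-4.3, 2.1, 4.7]
grip_width: 0.0146
```

Run:
```python
from h import *
o=env.get_obs(); print(o['time_s'],o['tool_pos'],o['tool_rot'],o['grip_width'],o['force'],o['qpos'].round(0))
k=o['tool_pos'][:2]-[.5956,.0912]; print(np.linalg.norm(k),np.degrees(np.arctan2(k[1],k[0]))-166)
```

```text
30.525 [0.50958075 0.11321867 0.06786984] [-1.79952397e+02  1.73992418e-01 -1.57001365e+01] 0.014560200310254295 [-4.27369222  2.09451667  4.72480498] [ -52.   13.   40.  113.  -10.   57. -112.]
0.08879264113716845 -0.35792740693219116
```

Call:
{"name": "move_arm", "arguments": {
  "steps": [
    [[0,0,0],0],
    [[0,0,0],0],
    [[0,0,0],0],
    [[0,0,-0.03],0],
    [[0,0,-0.07],0],
    [[0,0,-0.12],0],
    [[-0.02,0.03,-0.16],0],
    [[-0.03,0.06,-0.18],0],
    [[-0.03,0.06,-0.18],0],
    [[-0.03,0.06,-0.18],0]
  ],
  "hand": 0.08
}}

```text
time_s: 31.78
tool_pos: [0.4656, 0.0629, 0.2474]
tool_rot: [-180.0, 0.0, -15.8]
force: [0.9, 0.1, -0.9]
grip_width: 0.0397
```

Run:
```python
from h import *
o=env.get_obs(); print(o['time_s'],o['tool_pos'],o['tool_rot'],o['force'])
im,W=look('wrist'); save(im,'w7.png')
e=np.array([np.cos(np.radians(76)),np.sin(np.radians(76))]); O=np.array([.5655,.1523]); n=np.array([-e[1],e[0]])
def ana(W,s):
    P=np.stack([(W[...,:2]-O)@e,(W[...,:2]-O)@n],-1)*1000; z=W[...,2]
    f=(abs(z-.102)<.004)&(abs(P[...,1])<12)&(abs(P[...,0]+26)<22)
    if f.sum()>20: r=cv2.minAreaRect(P[f].astype(np.float32)); print(s,'fin',f.sum(),np.round(r[0],1),np.round(r[1],1),round(r[2],1))
    b=(abs(z-.054)<.0025)&(abs(P[...,0]+52)<20)&(abs(P[...,1])<33)
    if b.sum()>20:
        v=cv2.fitLine(P[b].astype(np.float32),cv2.DIST_HUBER,0,.001,.001).ravel(); print(s,'bar',b.sum(),v.round(3))
    k=(z>.08)&(z<.095)&(abs(P[...,0]+55)<25)&(P[...,1]>25)&(P[...,1]<60)
    if k.sum(): print(s,'knob',k.sum(),np.median(P[k],0))
ana(W,'wrist')
im,S=look('scene'); ana(S,'scene')
z=S[...,2]; m=(abs(z-.071)<.003)&(abs(S[...,0]-.485)<.04)&(abs(S[...,1]+.41)<.04); r=cv2.minAreaRect((S[m][:,:2]*1000).astype(np.float32)); print('spent fin',m.sum(),z[m].mean(),r)
c=np.hstack([cv2.resize(im[160:260,235:335],(400,400)),cv2.resize(im[300:400,345:445],(400,400))]); save(c,'s8.png')
```

```text
31.775 [0.46563763 0.06287404 0.24737147] [-1.79958350e+02  1.16556911e-02 -1.58081107e+01] [ 0.86747542  0.14323503 -0.91016079]
wrist fin 872 [-25.5  -0.4] [13.6 27.5] 88.5
wrist bar 982 [ 1.0000e-02 -1.0000e+00 -5.1853e+01 -1.1880e+00]
wrist knob 222 [-54.51845735  42.18578228]
scene fin 30 [-28.6   0.2] [13.  30.2] 84.5
scene bar 47 [ 1.4000e-02 -1.0000e+00 -5.3232e+01  4.2000e-02]
scene knob 17 [-56.38066787  46.03973171]
spent fin 50 0.07092639343819107 ((483.5957336425781, -411.5896301269531), (27.59239387512207, 13.518856048583984), 72.50878143310547)
```

View pics/s8.png

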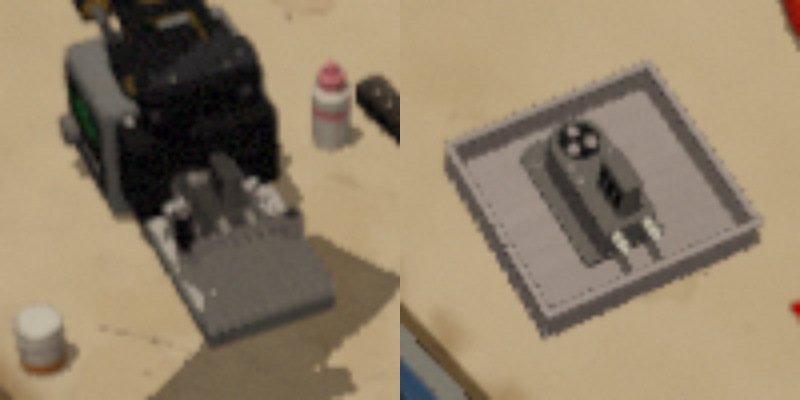

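View pics/w7.png

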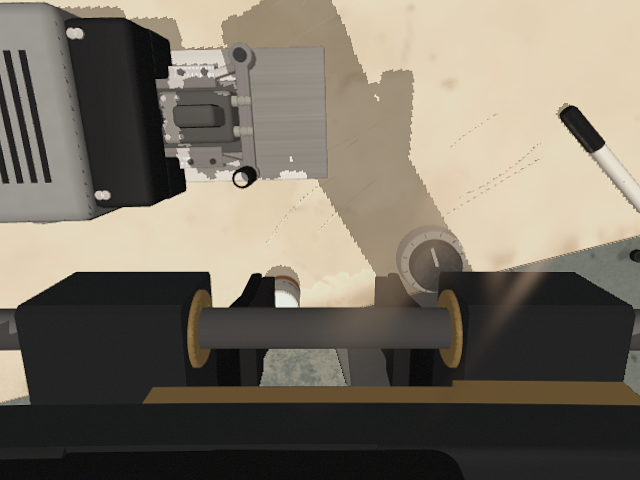

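The keeper bar lies across the bed at about 0.01 rad. The new fin is at (-25.5,-0.4) mm and the spent cartridge is upright in the tray. The gripper is clear, so I'm handing in.

```bash
python3 -c "
from cell import env
print(env.sign_off(), env.get_obs()['time_s'])"
```

```text
the job is handed in; nothing more can be done
the job is handed in; nothing more can be done
```

The cartridge change is done, and I handed it in at about 32 s on the robot's clock. I swung the keeper open to about 1.8 rad and drew the spent cartridge out into the tray. The grey new cartridge then went in until it met the stop, and I swung the keeper shut behind it. I left the red look-alike alone.

Last checks before handing in:
- **New cartridge:** the fin measured at pump (-25.5, -0.4) mm against a nominal (-26, 0), at the height of a seated cartridge. It met the stop with about 8 N.
- **Keeper:** the bar measured about 0.01 rad from shut.
- **Spent cartridge:** it stands on its foot on the tray floor, with its fin top 71 mm above the bench as expected. I saw it upright in the picture.
- **Gripper:** it was clear of everything, with no load on the wrist.
- **Disagreement:** the scene camera put the new fin at -28.6 mm, from only 30 pixels. I trusted the wrist camera and the stop contact.
- **Not measured:** I did not re-measure the bystanders. The gripper stayed well clear of them, and those in view looked unmoved.

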